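Draw up the end board of an oak coin tray with its cam lock

ROBOT

A 6-joint arm with a two-finger parallel gripper is mounted at the origin on the work surface. World frame = base frame: x ahead of the robot, y to its left, z up, the work surface at z = 0. Lengths are in mm, angles in degrees, forces in N, time in s.
With the tool pointing down it reaches from about 300 to 850 mm from the base axis. Payload 4.2 kg.
Tool frame: the origin (TCP) lies midway between the tips of the shut fingers; the grasp point (between the pads) lies 19 mm behind it (env.grip_depth is the distance from the TCP to the grasp point, in mm); z points along the fingers, y is the direction in which the jaws open and shut (so a half turn about z gives the same grasp; the last joint's range is limited). The gripper opens to 91 mm and grips with 3 to 60 N. Pads are 32 mm wide; open, the fingers measure 118 mm over their backs; the gripper's body (76 mm by 178 mm) begins 60 mm behind the grasp point.
Start: joints at [-72.193, 18.312, 89.639, -0, 72.044, -1.146], TCP at [186.763, -543.841, 213.976] pointing down, gripper open.
Joint ranges: [-177.97, 177.97], [-48.28, 115.42], [12.27, 149.76], [-77.06, 257.06], [2.81, 150.46], [-146.56, 146.56]. Speed limits (degrees/s): [147.25, 147.25, 180, 180, 180, 180].

INTERFACE

Orientations are given as [roll, pitch, yaw] about the fixed x, y, z axes, in that order (R = Rz(yaw) Ry(pitch) Rx(roll)).
In Python, from workcell import env gives the robot as it stands.
- The arm moves only by the shell command python3 -m inch 'ROWS' [FORCE]. ROWS is a JSON object of lists of equal length, an entry for each row: "hand": the opening, from 0 (shut) to 1 (fully open); "travel": the shift along the tool's x, y, z in mm, a list of three; "twist": the turn about the tool's z in degrees. A call has 1 to 20 rows; each row shifts and turns the commanded pose from where the row before left it, along the tool's axes as they then stand; what a row does not reach is not made up. A row lasts 1/8 s, in which the tool goes at most 62.5 mm and 10.7 degrees, less where a joint would pass 70% of its speed; a pose out of reach is approached as far as the arm can. A call is refused whole if a number of a shift passes 62.5 or a number of a turn 10.7, either way. A call with a gripper value outside its range is refused whole. The fingers move at their own pace and stop on an object; FORCE is the grip in N (left out, the last holds). Time passes only in rows, so rows that do not move let the fingers close. It gives the time, the measured TCP pose, the force and the opening at its end, in the units of the state.
- env.state(): the state, without advancing time (a new reading comes with each control period).
- env.grab_frame(name): name is "scene" or "top" or "wrist"; returns a dict with "frame" (480x640x3 uint8, blue, green, red), "fovy" (degrees; the focal length in pixels is half the picture's height over the tangent of half this angle, whatever the lens; pixels are square), "cx", "cy" (the principal point, pixels), "rvec" (rotation vector, rad) and "tvec" (3), from world to camera coordinates, as OpenCV has them. Camera axes: x right, y down, z forward; pixel columns grow to the right and rows downward; lengths in mm; the calibration is good to about 2 mm. A picture is of the moment at which its call begins. There is no depth.
- env.job_done(): hands the job in, once; it reports no verdict.
The state is a dict: "time_s": time; "qpos": joint angles; "qvel": joint speeds; "effort": joint torques, N m; "ee_pos": TCP position; "ee_rot": TCP orientation; "force": force on the tool from outside, world axes, zero at the start; "torque": the same for the moment, N m; "gripper_width": finger opening in mm.
Only numpy, scipy, OpenCV 4.12 (cv2) and the standard library are available. Lean on these libraries where they do the work, as an engineer would, in place of code of your own. Each camera call takes 0.05 s, during which the arm holds its last target. There are 200 camera calls.

TASK

The end board of the oak coin tray is on its dowels but still stands a little off the tray. Take the wide flat-blade screwdriver with the amber handle out of the tool block, set its blade in the slot of the cam disc beside that board and turn it clockwise until the cam has caught the bolt and drawn the board up tight with no gap, stopping once it goes firm: forced on, the bolt tears out of the oak. Then stand the screwdriver back in its empty hole in the block, and leave everything else on the table where it is.

Things in the scene. Friction and masses are not known exactly. Their poses are not given: they have to be found in the camera images.
- driver: Screwdriver with a square amber handle and a wide flat steel blade, standing upright in one of the two holes of the tool block, 0.12 to 0.19 kg. Origin at the middle of the blade's tip edge; z runs up the shaft; x is along the blade's width (14 mm), y across its thickness (2.5 mm).
- driver_grip (a point): Point on the screwdriver's axis in its handle, 120 mm above the tip. The handle is 28 x 28 mm square, its flat sides facing the driver's x and y, and runs from 92 to 154 mm above the tip.
- driver_tip (a point): Middle of the tip edge (same point as the origin of driver). The blade is 16 mm long, then a round shaft 7 mm thick runs up to the handle. In the block the handle's flat underside rests on the block's top, so the tip hangs 8 mm above the table.
- cam: The zinc cam disc to be turned, 35 mm across, let into the tray's base beside the loose end board, its face 0.5 mm proud of the base. (The like disc at the tray's other end is already tight: leave it.) Origin at the centre of its top face, 25.5 mm above the table; z up; x along its driver slot. It turns about z and stays where it is left.
- cam_slot (a point): Middle of the floor of the driver slot: 17 mm long, 4.2 mm wide, 5.5 mm deep, closed ends. Torque on the screwdriver: about 0.11 N m while the disc turns free, 0.14 to 0.18 while it draws the board, then climbing steeply once the board is home: about 0.28 N m is tight, over 0.4 N m is too much.
- cam_mark (a point): Red dot on the disc, 11.5 mm from its centre on its -y side: the cam's mouth. It points at the end board when fully open; the disc starts 0.1 to 0.3 rad clockwise of that. The bolt goes tight somewhere from 0.7 to 1.5 rad clockwise of open (seen from above), as it is screwed in to an unseen depth. The disc stops at 1.8 rad.
- tray: Oak coin tray, fixed to the table: a base 200 mm (x) by 240 mm (y) and 25 mm thick, green felt in its middle, with 18 mm thick boards 70 mm high (from the table) along its -x side and its +y end. Open on the +x side. Origin on the table under the middle of the base. The centre of the cam disc lies at x = 0, y = -76 mm.
- end_board: The loose end board of the tray at its -y end, upright oak, 218 mm long (along the tray's x), 18 mm thick, 70 mm high; it slides only along the tray's y on its two tight dowels (about 5 N of friction), and carries a steel bolt whose head reaches under the cam disc. Origin at the lower edge of its inner face (the face towards the tray); axes as the tray's.
- board_face (a point): Point on the end board's inner face, level with the top of the tray's base. Its distance from tray_edge is the gap: about 2 mm at the start, 0 when closed.
- tray_edge (a point): Point on the upper edge of the tray's base at its -y end, facing board_face.
- block: Beech tool block, fixed, 70 mm (x) by 170 mm (y) and 100 mm high, with two holes straight down through it, 18 x 18 mm, 110 mm apart along y. Origin under its middle.
- hole0 (a point): Centre of the mouth of the block's hole at its +y end, in its top face, 100 mm above the table.
- hole1 (a point): Centre of the mouth of the hole at its -y end, in its top face.
- cross_driver: Another screwdriver, round red handle 28 mm thick, cross tip, standing in the block's other hole (which of the two varies); 146 mm long, origin at its tip. Not needed.
- canister: Brass coin canister with a knurled screw lid, 80 mm across, 96 mm high, origin under its middle. Not part of the job.
- dollar_tube: Clear tube of silver dollars, 45 mm across, 114 mm high, upright, origin under its middle. Not part of the job.
- spec_case: Tortoiseshell-effect spectacle case, 62 mm by 160 mm (along its y), 41 mm high, origin under its middle. Not part of the job.
- desk_bell: Bronze desk bell on a wooden foot, 94 mm across, 75 mm high, origin under its middle. Not part of the job.
Not all that is in view belongs to the job. Of the things that look like the block, take the one that is nearest to the robot's base at the start. Of the things shaped like the driver, the amber one is meant.

How it is judged:
By the outcome, as a careful person would: the job done as asked, in the order asked, and still so for the second after the job is handed in, with the robot touching nothing.
It also fails if it takes over 67 s, if anything falls off the work surface, if the arm or the gripper's body presses on something with over 40 N, if the wrist force passes 120 N, or if a joint passes its speed limit or range.

## Working session

There is one attempt and no reset: what is moved stays moved. The work goes in short steps, Python scripts to look and compute and a shell command to move; the robot and the scene stay as the last step left them, time stands still between calls to the robot, and variables do not carry over. Pictures are saved under pics/ and viewed, about 8 in all and at most 12, crops included, and the job is handed in when it is done.

```bash
ls; mkdir -p pics
cat > h.py <<'E'
import numpy as np, cv2
from workcell import env
def grab(n,save=None):
    f=env.grab_frame(n)
    if save: cv2.imwrite('pics/'+save,f['frame'])
    R=cv2.Rodrigues(np.array(f['rvec'],float))[0]; t=np.array(f['tvec'],float).ravel()
    F=240/np.tan(np.radians(f['fovy'])/2)
    f.update(R=R,t=t,F=F); return f
def ray(f,u,v,z):
    d=f['R'].T@np.array([(u-f['cx'])/f['F'],(v-f['cy'])/f['F'],1]); c=-f['R'].T@f['t']
    return c+d*(z-c[2])/d[2]
def proj(f,p):
    q=f['R']@np.array(p,float)+f['t']; return q[:2]/q[2]*f['F']+[f['cx'],f['cy']]
E
python3 - <<'E'
from h import *
a=grab('scene');b=grab('top')
cv2.imwrite('pics/scene0.png',a['frame']);cv2.imwrite('pics/top0.png',b['frame'])
for f in(a,b): print(f['fovy'],f['cx'],f['cy'],-f['R'].T@f['t'],f['R'])
print(env.state())
E
```

```text
pics
54.67233432322912 312.3003920622407 240.20752198591248 [1436.77371434 -592.98066959  869.59737709] [[ 4.68556794e-01  8.83433139e-01 -6.47700252e-04]
 [ 5.37226494e-01 -2.85516984e-01 -7.93642076e-01]
 [-7.01314640e-01  3.71518425e-01 -6.08384611e-01]]
45.42442711756358 324.93667717443395 243.05250944595323 [ 182.52586202  -97.39346719 1756.25426882] [[-0.0260146  -0.99964624  0.00553432]
 [-0.97354327  0.02407728 -0.22723069]
 [ 0.22701706 -0.01129922 -0.97382523]]
{'time_s': 0.1, 'qpos': array([-7.21924311e+01,  1.83488536e+01,  8.96978364e+01, -1.47793799e-03,
        7.20424679e+01, -1.14600329e+00]), 'qvel': array([-0.06460541, -0.16508858, -0.18951236,  0.03476627, -0.02780397,
       -0.05117208]), 'effort': array([ 2.99134692e-03, -4.13328767e+01, -2.32506198e+01,  7.32311234e-02,
        4.21100913e-02, -4.50425659e-05]), 'ee_pos': array([ 186.62196638, -543.41891031,  213.20626483]), 'ee_rot': array([-1.79910832e+02, -3.78226458e-04,  1.89540286e+01]), 'force': array([ 0.77397083, -0.58578897, -0.09942407]), 'torque': array([ 0.06378093,  0.07596396, -0.01314224]), 'gripper_width': 91.38040320518951}
```

View pics/top0.png

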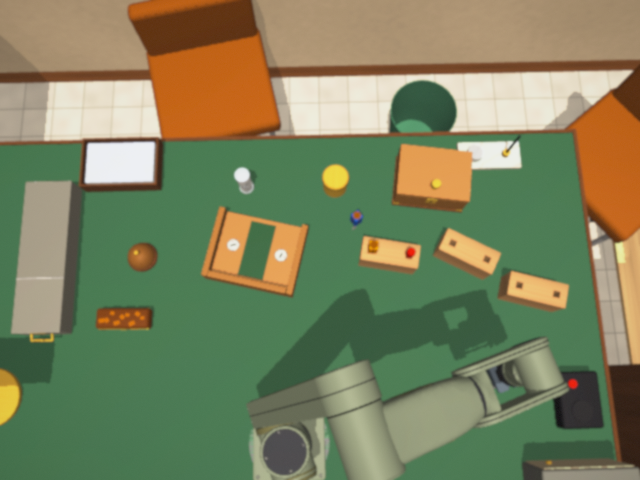

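View pics/scene0.png

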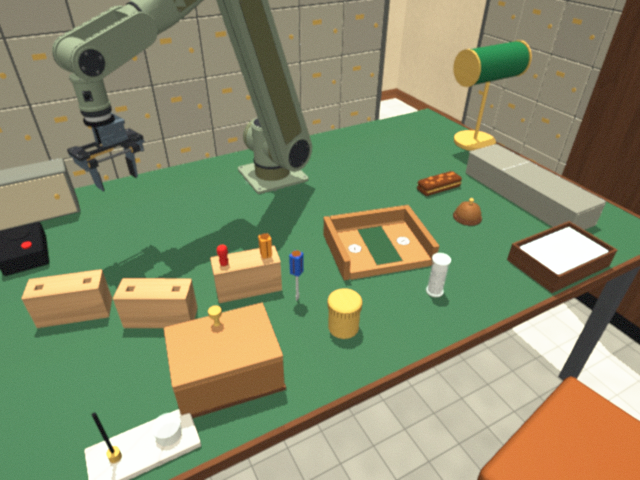

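Top view: amber driver in the nearest block at about (372,245), red one at (410,252). The tray's two cams are at (233,244) and (281,256). The loose board is on the right at about (300,258). A blue look-alike at (357,217) stands outside the block.

Run:
```python
from h import *
T=grab('top');S=grab('scene')
def blobs(f,m,box,z,name,amin=8):
    x0,y0,x1,y1=box; mm=np.zeros_like(m); mm[y0:y1,x0:x1]=m[y0:y1,x0:x1]
    n,l,st,c=cv2.connectedComponentsWithStats(mm.astype(np.uint8))
    for i in range(1,n):
        if st[i,4]>=amin: print(name,st[i,4],c[i].round(1),ray(f,*c[i],z).round(1))
hT=cv2.cvtColor(T['frame'],cv2.COLOR_BGR2HSV);hS=cv2.cvtColor(S['frame'],cv2.COLOR_BGR2HSV)
w=lambda h:(h[...,1]<60)&(h[...,2]>150)
blobs(T,w(hT),(215,225,300,275),25.5,'disc top')
blobs(S,w(hS),(335,230,420,260),25.5,'disc scene')
am=lambda h:(h[...,0]>8)&(h[...,0]<22)&(h[...,1]>200)&(h[...,2]>120)
blobs(T,am(hT),(362,232,385,255),140,'amber top')
blobs(S,am(hS),(255,228,275,262),131,'amber scene')
rd=lambda h:((h[...,0]<5)|(h[...,0]>174))&(h[...,1]>180)&(h[...,2]>120)
blobs(T,rd(hT),(400,240,425,262),140,'red top')
# block corners: top face contour in top view
m=(hT[...,0]>8)&(hT[...,0]<25)&(hT[...,1]>60)&(hT[...,2]>150)
mm=np.zeros(m.shape,np.uint8); mm[225:275,355:428]=m[225:275,355:428]
c=max(cv2.findContours(mm,0,1)[0],key=cv2.contourArea); 
for p in cv2.boxPoints(cv2.minAreaRect(c)): print('blk',p.round(1),ray(T,*p,100).round(1))
print([ray(T,u,v,100).round(0) for u,v in[(372,245),(410,252)]])
v=np.hstack([cv2.resize(T['frame'][195:305,195:315],None,fx=4,fy=4,interpolation=2)[:440],cv2.resize(T['frame'][225:280,350:430],None,fx=4,fy=4,interpolation=2).copy() if 0 else np.pad(cv2.resize(T['frame'][225:280,350:430],None,fx=4,fy=4,interpolation=2),((0,220),(0,0),(0,0)))])
cv2.imwrite('pics/c1.png',v)
```

```text
disc top 100 [232.8 244.3] [589.  167.9  25.5]
disc top 106 [280.4 255. ] [551.6  20.8  25.5]
disc scene 81 [402.8 240.4] [591.6 160.6  25.5]
disc scene 83 [354.4 248. ] [554.7  13.7  25.5]
amber top 95 [372.9 245.8] [ 547.7 -254.5  140. ]
amber scene 86 [264.6 245.5] [ 547.6 -261.   131. ]
red top 46 [409.9 252.2] [ 526.  -360.5  140. ]
blk [358.9 259.8] [ 515.4 -215.4  100. ]
blk [362.9 235.3] [ 589.4 -230.1  100. ]
blk [421.3 244.8] [ 556.4 -402.2  100. ]
blk [417.3 269.2] [ 482.9 -385.8  100. ]
[array([ 559., -256.,  100.]), array([ 535., -367.,  100.])]
```

View pics/c1.png

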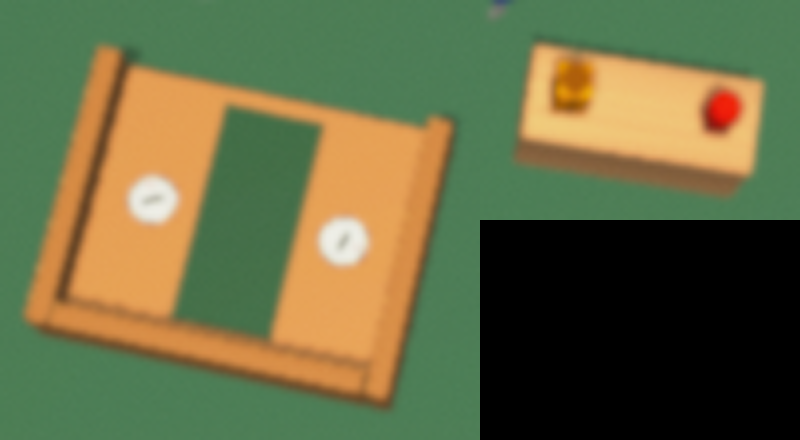

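```bash
python3 -m inch '{"hand":[1,1,1,1,1,1,1,1,1,1,1,1,1,1,1,1,1],"travel":[[43.5,-15.5,-5],[43.5,-15.5,-5],[43.5,-15.5,-5],[43.5,-15.5,-5],[43.5,-15.5,-5],[43.5,-15.5,-5],[43.5,-15.5,-5],[43.5,-15.5,-5],[43.5,-15.5,-5],[43.5,-15.5,-5],[0,0,0],[0,0,0],[0,0,0],[0,0,0],[0,0,0],[0,0,0],[0,0,0]],"twist":[0,0,0,0,0,0,0,0,0,0,-10,-10,-10,-10,-10,-10,0]}' 20
python3 - <<'E'
from h import *
f=grab('wrist','w1.png');c=-f['R'].T@f['t'];print(c,f['R'],f['fovy'],env.state()['ee_pos'],env.state()['ee_rot'])
print(proj(f,[548,-257,162]),proj(f,[548,-257,100]))
E
```

```text
time_s: 2.33
ee_pos: [547.7, -255.9, 263.7]
ee_rot: [-180.0, -0.0, 78.8]
force: [0.7, -0.8, 0.1]
gripper_width: 91.0
[ 565.1673507  -173.47477638  434.00425218] [[ 9.80973449e-01 -1.94141007e-01 -6.01911133e-04]
 [-1.85458912e-01 -9.38011596e-01  2.92812631e-01]
 [-5.74115387e-02 -2.87129787e-01 -9.56169651e-01]] 61.13421649021265 [ 547.76620165 -255.8982626   263.75419449] [-1.79979639e+02 -1.48470555e-03  7.87834023e+01]
[315.74611212 231.88157153] [315.90337396 209.99475683]
```

View pics/w1.png

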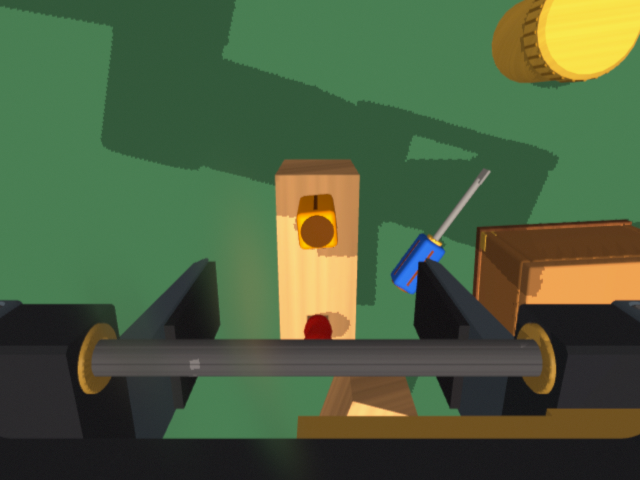

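Wrist view: amber handle top at (317,232), within a pixel of the prediction and aligned with the block. Blue driver lies on the table; canister and box are clear of the fingers.

Run:
```python
from h import *
f=grab('wrist');h=cv2.cvtColor(f['frame'],cv2.COLOR_BGR2HSV)
m=((h[...,0]>8)&(h[...,0]<24)&(h[...,1]>215)).astype(np.uint8); m[:185]=0;m[262:]=0;m[:,:285]=0;m[:,350:]=0
m=cv2.morphologyEx(m,cv2.MORPH_CLOSE,np.ones((5,5)))
for v in range(190,254,4):
    u=np.flatnonzero(m[v]); print(v,(u.min(),u.max(),len(u)) if len(u) else None,end=' ')
print()
c=np.array([[u,np.flatnonzero(m[:,u]).max()] for u in range(303,335) if m[:,u].any()]);k=np.polyfit(c[:,0],c[:,1],1)
A=ray(f,303,np.polyval(k,303),162);B=ray(f,334,np.polyval(k,334),162);d=B-A
print('edge yaw',np.degrees(np.arctan2(d[1],d[0])),A,B,'TCP',env.state()['ee_pos'],env.state()['ee_rot'][2])
for u,v in [(298,245),(337,245),(317,248),(317,215)]: print(ray(f,u,v,162))
# block edges
b=((h[...,0]>8)&(h[...,0]<24)&(h[...,2]>110)).astype(np.uint8)
for v in(180,270,300):
  u=np.flatnonzero(b[v,250:380])+250;print('blk',v,u.min(),u.max(),ray(f,u.min(),v,100),ray(f,u.max(),v,100))
```

```text
190 None 194 (np.int64(325), np.int64(327), 3) 198 (np.int64(301), np.int64(331), 31) 202 (np.int64(300), np.int64(332), 33) 206 (np.int64(299), np.int64(333), 35) 210 (np.int64(298), np.int64(333), 36) 214 (np.int64(297), np.int64(334), 38) 218 (np.int64(297), np.int64(335), 39) 222 (np.int64(297), np.int64(335), 39) 226 (np.int64(297), np.int64(335), 39) 230 (np.int64(298), np.int64(336), 39) 234 (np.int64(298), np.int64(336), 39) 238 (np.int64(299), np.int64(336), 38) 242 (np.int64(299), np.int64(336), 38) 246 (np.int64(301), np.int64(333), 33) 250 None 
edge yaw -6.461812220866217 [ 536.78791496 -267.15013964  162.        ] [ 558.72203513 -269.63440917  162.        ] TCP [ 547.78246645 -255.93526574  263.80958761] 78.79802331688795
[ 533.79833149 -264.13441674  162.        ]
[ 560.90519467 -269.52043459  162.        ]
[ 546.56561486 -268.97065009  162.        ]
[ 551.28612217 -245.18072353  162.        ]
blk 180 275 359 [ 519.79360608 -225.27780256  100.        ] [ 588.09572223 -238.85500157  100.        ]
blk 270 278 356 [ 504.34336976 -304.2953005   100.        ] [ 572.2068995  -317.77709757  100.        ]
blk 300 279 355 [ 498.70125728 -333.15088576  100.        ] [ 566.40461902 -346.59786952  100.        ]
```

```bash
python3 -m inch '{"hand":[1,1,1,1,1,1,0,0,0,0,0,0],"travel":[[0.5,0,35],[0,0,35],[0,0,35],[0,0,30],[0,0,20],[0,0,0],[0,0,0],[0,0,0],[0,0,0],[0,0,0],[0,0,0],[0,0,0]],"twist":[-3,0,0,0,0,0,0,0,0,0,0,0]}' 50
python3 -m inch '{"hand":[0,0,0,0,0,0,0,0],"travel":[[0,0,-6],[0,0,-20],[0,0,-30],[0,0,-30],[0,0,-30],[0,0,-20],[0,0,-4],[0,0,0]],"twist":[0,0,0,0,0,0,0,0]}'
python3 - <<'E'
from h import *
grab('wrist','w2.png');f=grab('scene');cv2.imwrite('pics/s2.png',cv2.resize(f['frame'][150:320,180:420],None,fx=3,fy=3)[:510]);s=env.state();print(s['ee_pos'],s['ee_rot'],s['force'],s['torque'],s['gripper_width'])
E
```

```text
time_s: 3.92
ee_pos: [547.9, -255.5, 109.0]
ee_rot: [180.0, 0.0, 82.0]
force: [-0.3, -0.8, -0.3]
gripper_width: 34.2
time_s: 4.92
ee_pos: [547.6, -255.3, 248.4]
ee_rot: [-179.9, -0.0, 82.0]
force: [0.1, -1.0, -2.4]
gripper_width: 28.0
[ 547.36744805 -255.16007862  247.64458126] [-1.79867824e+02 -4.08401801e-02  8.19547907e+01] [ 0.1747083  -0.77122533 -2.43287123] [-0.00326353 -0.05933119 -0.03540764] 27.49821255751072
```

View pics/w2.png

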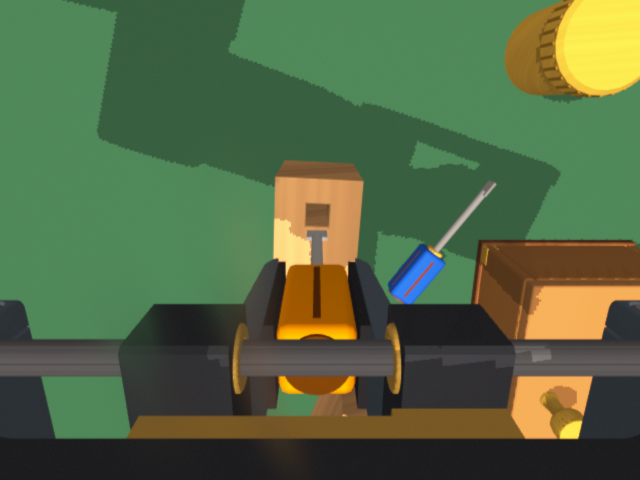

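Driver is held, with blade width along the jaw axis, tip near (317,231) and the empty hole at (317,213). Now measuring how high in the handle it was gripped, and the cam's position.

Run:
```python
from h import *
f=grab('wrist');s=env.state();x,y,z=s['ee_pos'];R=f['R']
for dz in(-90,-95,-100,-105,-110): print(dz,proj(f,[x,y,z+dz]).round(1))
g=f['frame'][215:262,295:340]
cv2.imwrite('pics/c3.png',cv2.resize(g,None,fx=12,fy=12,interpolation=0))
print(g[:,22].sum(1))
T=np.array(s['ee_pos']); print(s['ee_pos'],s['gripper_width'])
```

```text
-90 [315.2 235.6]
-95 [315.3 233.4]
-100 [315.3 231.2]
-105 [315.3 229.1]
-110 [315.4 227.1]
[250 253 272 275 271 274 277 279 275 270 280 319 390 430 438 381 329 324
 326 323 326 328 323 324 320 327 327 325 323 327 324 324 324 326 324 324
 327 327 325 324 322 326 326 327 327 326 325]
[ 547.38787453 -255.20677082  247.66006984] 27.57172957522004
```

View pics/c3.png

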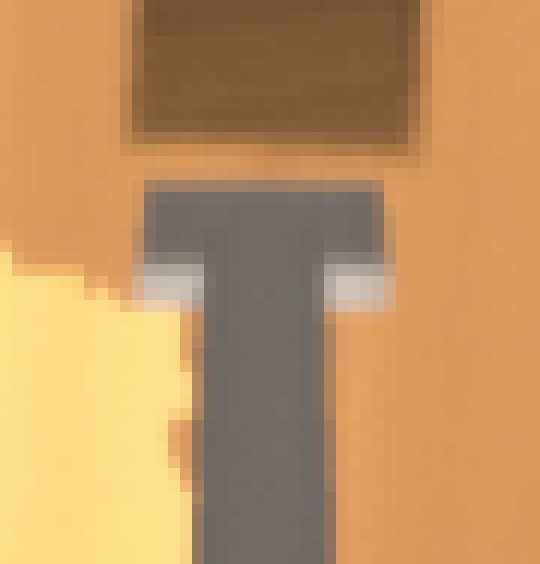

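```bash
python3 -m inch '{"hand":[0,0,0,0,0,0,0,0,0,0,0,0,0],"travel":[[20,-2.5,0],[35,-4.2,0],[40,-5,0],[40,-5,0],[40,-5,0],[40,-5,0],[35,-4,0],[20,-2.5,0],[0,0,0],[0,0,20],[0,0,25],[0,0,10],[0,0,0]],"twist":[0,0,0,0,0,0,0,0,9,9,0,0,0]}'
python3 - <<'E'
from h import *
f=grab('wrist');s=env.state();print(s['ee_pos'],s['ee_rot'],s['force'],s['torque'])
cv2.imwrite('pics/w3.png',cv2.resize(f['frame'][90:330,160:480],None,fx=2.5,fy=2.5,interpolation=2))
E
```

```text
time_s: 6.7
ee_pos: [552.5, 16.5, 193.5]
ee_rot: [-179.9, 0.0, 64.0]
force: [0.2, -0.4, -0.8]
gripper_width: 27.9
[553.13154792  16.52043649 194.3074185 ] [ 1.79969608e+02 -6.62063252e-03  6.39470821e+01] [-4.43554912e-01 -4.15242707e-04 -1.35689771e+00] [-0.02031921 -0.02714085  0.00980984]
```

View pics/w3.png

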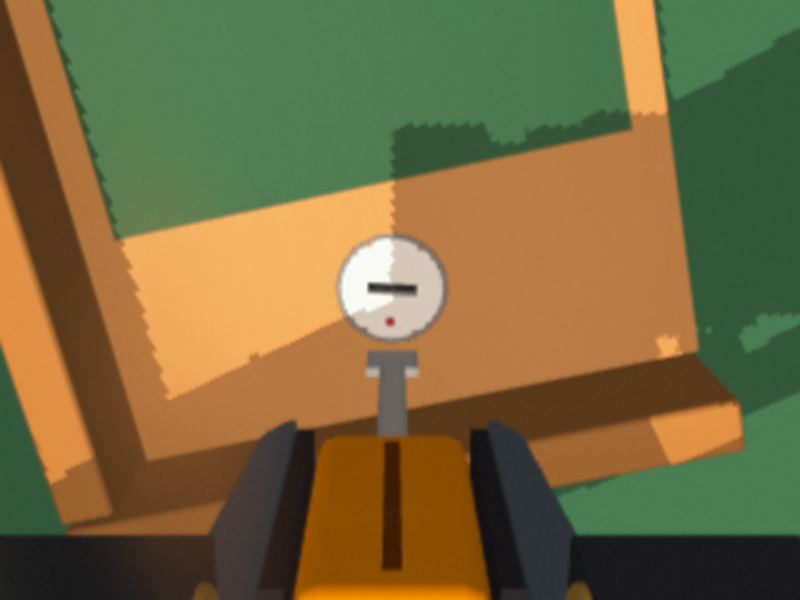

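```bash
cat > m.py <<'E'
from h import *
f=grab('wrist');s=env.state();h=cv2.cvtColor(f['frame'],cv2.COLOR_BGR2HSV);T=s['ee_pos'];yaw=s['ee_rot'][2]
w=((h[...,1]<75)&(h[...,2]>140)).astype(np.uint8)
w[:150]=0;w[300:]=0;w[:,240:]*=(np.arange(240,640)<400).astype(np.uint8);w[:,:240]=0
n,l,st,c=cv2.connectedComponentsWithStats(w);i=1+st[1:,4].argmax()
ct=max(cv2.findContours((l==i).astype(np.uint8),0,1)[0],key=cv2.contourArea)
P=np.array([ray(f,*p[0],25.5)[:2] for p in ct]);(ce,r)=cv2.minEnclosingCircle(P.astype(np.float32))
hull=np.zeros(w.shape,np.uint8);cv2.drawContours(hull,[cv2.convexHull(ct)],-1,1,-1);hull=cv2.erode(hull,np.ones((3,3)))
d=((f['frame'].max(2)<110)&(hull>0)).astype(np.uint8);v,u=np.nonzero(d)
Q=np.array([ray(f,a,b,25.5)[:2] for a,b in zip(u,v)]).astype(np.float32)
cc,sz,_=cv2.minAreaRect(Q);vx,vy,_,_=cv2.fitLine(Q,2,0,.01,.01).ravel();a=np.degrees(np.arctan2(vy,vx))
print('TCP',T.round(1),'yaw',yaw.round(2),'disc',np.round(ce,1),'r',round(r,1),'slot c',np.round(Q.mean(0),1),'sz',np.round(sz,1),'ang',(a+90)%180-90)
red=((h[...,0]<8)|(h[...,0]>172))&(h[...,1]>140)&(hull>0);v,u=np.nonzero(red)
if len(u):
  q=ray(f,u.mean(),v.mean(),25.5)[:2]-ce;print('mark dir',np.degrees(np.arctan2(q[1],q[0])),np.hypot(*q))
print('tip pred',proj(f,T-[0,0,98]),proj(f,T-[0,0,101]))
E
python3 m.py
python3 - <<'E'
from h import *
f=grab('wrist');s=env.state();g=f['frame'][215:250,305:330].astype(int).sum(2);print(g[:,11]);print(g[19])
E
```

```text
TCP [553.4  16.5 194.8] yaw 63.95 disc [553.6  18.5] r 18.6 slot c [554.4  18.3] sz [ 2.6 14.6] ang -28.01397
mark dir -118.16673237533571 11.722186935008656
tip pred [315.69880508 232.412622  ] [315.70526696 231.1217344 ]
[598 594 584 557 539 582 596 598 593 565 468 366 332 367 359 326 301 299
 297 299 299 297 299 298 299 298 299 297 299 299 302 299 299 300 301]
[364 347 299 291 291 295 296 292 289 292 297 299 296 300 296 292 297 300
 296 293 289 301 349 374 371]
```

```bash
python3 -m inch '{"hand":[0,0,0,0,0,0],"travel":[[2,-1.4,10],[0,0,20],[0,0,17],[0,0,6],[0,0,0],[0,0,0]],"twist":[2,0,0,0,0,0]}'
python3 m.py
python3 - <<'E'
from h import *
f=grab('wrist');s=env.state();print(s['ee_pos'],s['force'],s['torque'])
cv2.imwrite('pics/w4.png',cv2.resize(f['frame'][170:280,250:390],None,fx=5,fy=5,interpolation=2))
E
```

```text
time_s: 7.6
ee_pos: [553.2, 18.9, 141.9]
ee_rot: [179.9, -0.0, 62.0]
force: [0.9, -0.3, -1.7]
gripper_width: 27.6
TCP [553.1  18.9 141.8] yaw 61.95 disc [553.4  18.8] r 18.1 slot c [550.5  12.7] sz [17.9 15.5] ang 64.89615
tip pred [315.09073884 232.54141607] [315.09806947 231.25491176]
[552.98946789  18.93790254 141.7216568 ] [ 0.39409293 -0.01197989 -0.93115888] [-0.03380378 -0.05769369  0.00532078]
```

View pics/w4.png

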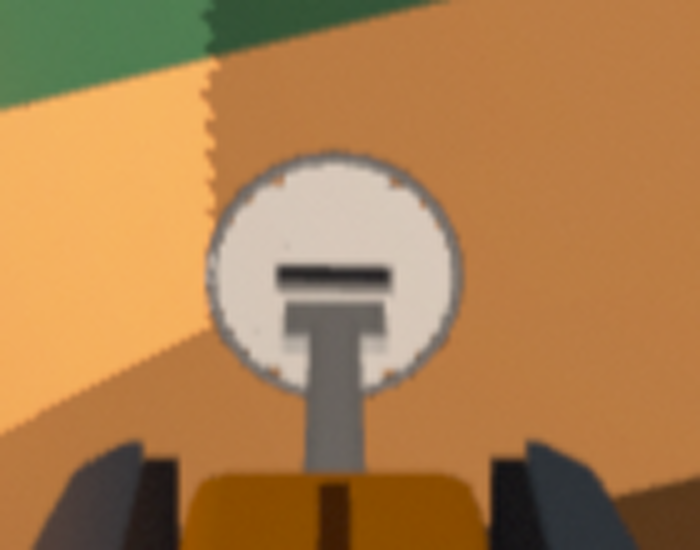

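Run:
```python
from h import *
f=grab('wrist');s=env.state();T=s['ee_pos'];print(T,proj(f,[T[0],T[1],25.5]),[ (z,proj(f,[T[0],T[1],T[2]+z])[1].round(1)) for z in(-96,-99,-102)])
a=np.radians(s['ee_rot'][2]);X=np.array([np.cos(a),np.sin(a),0]);print(proj(f,[T[0]+X[0],T[1]+X[1],25.5]))
g=f['frame'][215:240].astype(int).sum(2);print(g[:,312:322].mean(1).round());print('row225',g[10,300:336]);print('row233',g[18,300:336])
```

```text
[552.86266571  18.92552225 141.62224631] [315.10350982 225.13809228] [(-96, np.float64(233.4)), (-99, np.float64(232.1)), (-102, np.float64(230.8))]
[315.10152544 223.83219319]
[598. 598. 599. 598. 598. 598. 591. 516. 286. 135. 145. 242. 355. 464.
 535. 420. 313. 299. 297. 295. 295. 295. 298. 300. 301.]
row225 [595 596 597 593 562 380 202 167 167 164 168 163 161 145 142 144 140 145
 144 145 144 143 142 146 145 128 131 184 367 577 599 599 600 601 600 603]
row233 [596 595 595 593 593 581 502 323 292 296 293 297 295 295 293 299 301 297
 301 297 295 300 299 299 292 291 344 527 593 597 598 601 599 599 599 599]
```

```bash
python3 -m inch '{"hand":[0,0,0,0,0,0],"travel":[[0,0,8],[0,0,6],[0,0,3],[0,0,2],[0,0,0],[0,0,0]],"twist":[0,0,0,0,0,0]}'; python3 -c "
from h import *
s=env.state();print(s['ee_pos'],s['force'],s['torque'])"
```

```text
time_s: 8.5
ee_pos: [552.6, 19.3, 123.6]
ee_rot: [180.0, -0.1, 61.9]
force: [-2.3, 1.1, 9.8]
gripper_width: 27.9
[552.58400364  19.26206238 123.56564224] [-2.34627983  1.09453015  9.80407684] [0.33554378 0.6452919  0.07076447]
```

Run:
```python
from h import *
f=grab('wrist')
cv2.imwrite('pics/w5.png',cv2.resize(f['frame'][190:260,270:365],None,fx=8,fy=8,interpolation=2))
```

```text
(no output)
```

View pics/w5.png

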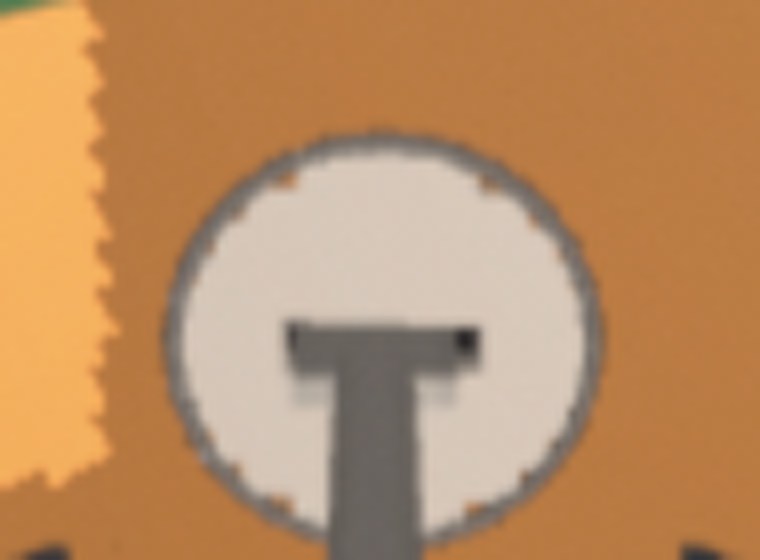

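Dark slot ends show on both sides of the blade and the near lip hides the tip, so the blade is in the slot, at z ≈ 20 if the grip slid about 2.5 mm as the lift began. I'll relieve it slightly and start turning; if the mark turns too, that confirms it.

```bash
cat > s.py <<'E'
from h import *
s=env.state();print(s['time_s'],s['ee_pos'].round(2),s['ee_rot'].round(2),'F',s['force'].round(1),'M',s['torque'].round(3),s['qpos'][5].round(1))
E
python3 -m inch '{"hand":[0,0],"travel":[[-0.4,0,-0.7],[0,0,0]],"twist":[0,0]}'; python3 s.py
python3 -m inch '{"hand":[0,0,0,0,0],"travel":[[0,0,0],[0,0,0],[0,0,0],[0,0,0],[0,0,0]],"twist":[3,3,3,0,0]}'; python3 s.py
```

```text
time_s: 8.8
ee_pos: [552.5, 19.1, 123.6]
ee_rot: [180.0, -0.1, 61.9]
force: [-1.0, 2.4, 6.7]
gripper_width: 27.8
8.8 [552.5   19.15 123.64] [ 1.7998e+02 -8.0000e-02  6.1930e+01] F [-1.   2.4  6.7] M [ 0.591  0.343 -0.041] 28.8
time_s: 9.43
ee_pos: [553.2, 19.3, 123.7]
ee_rot: [179.9, -0.1, 52.9]
force: [-0.5, 2.0, 6.3]
gripper_width: 27.9
9.425 [553.2   19.25 123.68] [ 1.7993e+02 -1.4000e-01  5.2940e+01] F [-0.5  2.   6.3] M [ 0.67  -0.019  0.049] 37.8
```

```bash
python3 -m inch '{"hand":[0,0,0,0],"travel":[[0,0,0],[0,0,0],[0,0,0],[0,0,0]],"twist":[3,3,0,0]}'; python3 s.py;python3 -m inch '{"hand":[0,0,0,0],"travel":[[0,0,0],[0,0,0],[0,0,0],[0,0,0]],"twist":[3,3,0,0]}'; python3 s.py
python3 - <<'E'
from h import *
f=grab('wrist')
cv2.imwrite('pics/w6.png',cv2.resize(f['frame'][180:270,260:380],None,fx=6,fy=6,interpolation=2))
E
```

```text
time_s: 9.93
ee_pos: [553.4, 19.3, 123.7]
ee_rot: [179.9, -0.2, 47.0]
force: [-0.4, 2.5, 5.3]
gripper_width: 28.1
9.925 [553.42  19.25 123.68] [ 1.7992e+02 -1.7000e-01  4.6950e+01] F [-0.4  2.5  5.3] M [ 0.673 -0.064  0.086] 43.8
time_s: 10.42
ee_pos: [553.6, 19.1, 123.7]
ee_rot: [179.9, -0.2, 41.0]
force: [0.1, 2.6, 5.4]
gripper_width: 28.1
10.425 [553.61  19.13 123.69] [179.91  -0.18  40.96] F [0.1 2.6 5.4] M [ 0.608 -0.149  0.083] 49.8
```

View pics/w6.png

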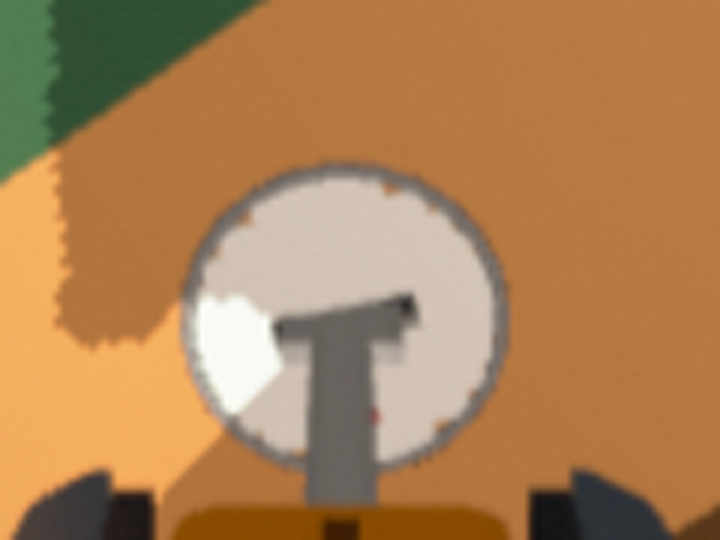

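Blade is engaged: the slot ends at (280,327) and (405,303) lag the blade by about 10° of play, and the red mark at (376,415) has moved. I'll keep turning and watch the torque.

```bash
python3 -m inch '{"hand":[0,0,0,0],"travel":[[0,0,0],[0,0,0],[0,0,0],[0,0,0]],"twist":[3,3,0,0]}'; python3 s.py;python3 -m inch '{"hand":[0,0,0,0],"travel":[[0,0,0],[0,0,0],[0,0,0],[0,0,0]],"twist":[3,3,0,0]}'; python3 s.py
```

```text
time_s: 10.98
ee_pos: [553.7, 19.0, 123.7]
ee_rot: [179.9, -0.2, 35.0]
force: [1.0, 1.5, 5.5]
gripper_width: 27.7
10.975 [553.73  18.99 123.7 ] [179.91  -0.19  35.01] F [1.  1.5 5.5] M [ 0.592 -0.242  0.104] 55.7
time_s: 11.48
ee_pos: [553.8, 18.8, 123.7]
ee_rot: [179.9, -0.2, 29.0]
force: [1.0, 1.7, 4.7]
gripper_width: 27.9
11.475 [553.84  18.84 123.69] [179.91  -0.21  29.02] F [1.  1.7 4.7] M [ 0.45  -0.332  0.202] 61.7
```

```bash
python3 -m inch '{"hand":[0,0,0],"travel":[[0,0,0],[0,0,0],[0,0,0]],"twist":[3,0,0]}'; python3 s.py;python3 -m inch '{"hand":[0,0,0],"travel":[[0,0,0],[0,0,0],[0,0,0]],"twist":[3,0,0]}'; python3 s.py
```

```text
time_s: 11.85
ee_pos: [553.9, 18.8, 123.7]
ee_rot: [179.9, -0.2, 26.0]
force: [1.2, 1.1, 5.1]
gripper_width: 27.8
11.85 [553.9   18.78 123.7 ] [179.91  -0.22  26.03] F [1.2 1.1 5.1] M [ 0.371 -0.337  0.201] 64.7
time_s: 12.22
ee_pos: [554.0, 18.7, 123.7]
ee_rot: [179.9, -0.2, 23.0]
force: [2.2, 0.9, 4.3]
gripper_width: 27.8
12.225 [553.96  18.72 123.69] [179.91  -0.22  23.03] F [2.2 0.9 4.3] M [ 0.319 -0.453  0.164] 67.7
```

```bash
python3 -m inch '{"hand":[0,0,0],"travel":[[0,0,0],[0,0,0],[0,0,0]],"twist":[2,0,0]}'; python3 s.py;python3 -m inch '{"hand":[0,0,0],"travel":[[0,0,0],[0,0,0],[0,0,0]],"twist":[2,0,0]}' >/dev/null; python3 s.py
```

```text
time_s: 12.6
ee_pos: [554.0, 18.6, 123.7]
ee_rot: [179.9, -0.2, 21.0]
force: [1.3, 0.5, 5.3]
gripper_width: 28.1
12.6 [554.01  18.63 123.68] [179.91  -0.23  21.04] F [1.3 0.5 5.3] M [ 0.346 -0.38   0.229] 69.7
12.975 [554.03  18.59 123.68] [179.91  -0.23  19.03] F [2.5 0.8 5.4] M [ 0.323 -0.403  0.205] 71.7
```

```bash
python3 -m inch '{"hand":[0,0,0],"travel":[[0,0,0],[0,0,0],[0,0,0]],"twist":[2,0,0]}'>/dev/null; python3 s.py;python3 -m inch '{"hand":[0,0,0],"travel":[[0,0,0],[0,0,0],[0,0,0]],"twist":[2,0,0]}' >/dev/null; python3 s.py
```

```text
13.35 [554.04  18.53 123.69] [179.91  -0.24  17.02] F [1.7 2.1 4.9] M [ 0.266 -0.458  0.161] 73.7
13.725 [554.07  18.45 123.68] [179.91  -0.24  15.03] F [1.5 0.6 5.3] M [ 0.206 -0.495  0.185] 75.7
```

```bash
for i in 1; do python3 -m inch '{"hand":[0,0],"travel":[[0,0,0],[0,0,0]],"twist":[2,0]}'>/dev/null; python3 s.py;python3 -m inch '{"hand":[0],"travel":[[0,0,0]],"twist":[0]}' >/dev/null; python3 s.py; done
```

```text
13.975 [554.1   18.44 123.7 ] [179.91  -0.25  13.02] F [1.1 0.3 5.1] M [ 0.167 -0.502  0.211] 77.7
14.1 [554.06  18.44 123.67] [179.91  -0.24  13.03] F [1.6 0.2 5. ] M [ 0.096 -0.529  0.211] 77.7
```

```bash
python3 -m inch '{"hand":[0,0],"travel":[[0,0,0],[0,0,0]],"twist":[2,0]}'>/dev/null; python3 s.py;python3 -m inch '{"hand":[0],"travel":[[0,0,0]],"twist":[0]}' >/dev/null; python3 s.py
```

```text
14.35 [554.16  18.36 123.7 ] [179.91  -0.25  11.03] F [1.6 0.9 5.1] M [ 0.168 -0.538  0.268] 79.7
14.475 [554.13  18.34 123.67] [179.91  -0.25  11.04] F [2.6 0.8 4.9] M [ 0.102 -0.547  0.256] 79.7
```

```bash
python3 -m inch '{"hand":[0,0],"travel":[[0,0,0],[0,0,0]],"twist":[2,0]}'>/dev/null; python3 s.py;python3 -m inch '{"hand":[0],"travel":[[0,0,0]],"twist":[0]}' >/dev/null; python3 s.py
```

```text
14.725 [554.18  18.29 123.69] [179.91  -0.26   9.03] F [1.8 0.8 5.1] M [ 0.036 -0.497  0.296] 81.7
14.85 [554.16  18.3  123.68] [179.91  -0.26   9.04] F [1.9 1.  5.7] M [ 0.087 -0.585  0.289] 81.7
```

```bash
python3 -m inch '{"hand":[0,0],"travel":[[0,0,0],[0,0,0]],"twist":[1,0]}'>/dev/null; python3 s.py;python3 -m inch '{"hand":[0],"travel":[[0,0,0]],"twist":[0]}' >/dev/null; python3 s.py
python3 - <<'E'
from h import *
f=grab('wrist');h=f['frame'];m=[]
for i in range(5):
    m.append(env.state()['torque'][2]);grab('wrist')
print(np.round(m,3))
s=env.state();T=s['ee_pos']
# board: tray yaw -14.3, edge at 44mm beyond cam centre along tray -y
a=np.radians(-14.3);Y=np.array([-np.sin(a),np.cos(a),0]);X=np.array([np.cos(a),np.sin(a),0]);C=np.array([553.2,18.8,25])
for x in(-60,-40,40,60,80): print(x,proj(f,C-44*Y+x*X))
a=cv2.resize(h[100:400,130:530],None,fx=2,fy=2,interpolation=2);cv2.imwrite('pics/w7.png',a)
E
```

```text
15.1 [554.17  18.26 123.68] [179.91  -0.26   8.04] F [ 2.4 -0.6  4.9] M [ 0.054 -0.606  0.289] 82.7
15.225 [554.18  18.26 123.69] [179.91  -0.26   8.04] F [0.9 0.2 5. ] M [ 0.053 -0.556  0.334] 82.7
[0.267 0.326 0.331 0.309 0.355]
-60 [340.07523276 326.33505264]
-40 [350.85520296 303.92061708]
40 [398.14149024 205.59980361]
60 [411.12781576 178.59776637]
80 [424.63623518 150.51015657]
```

View pics/w7.png

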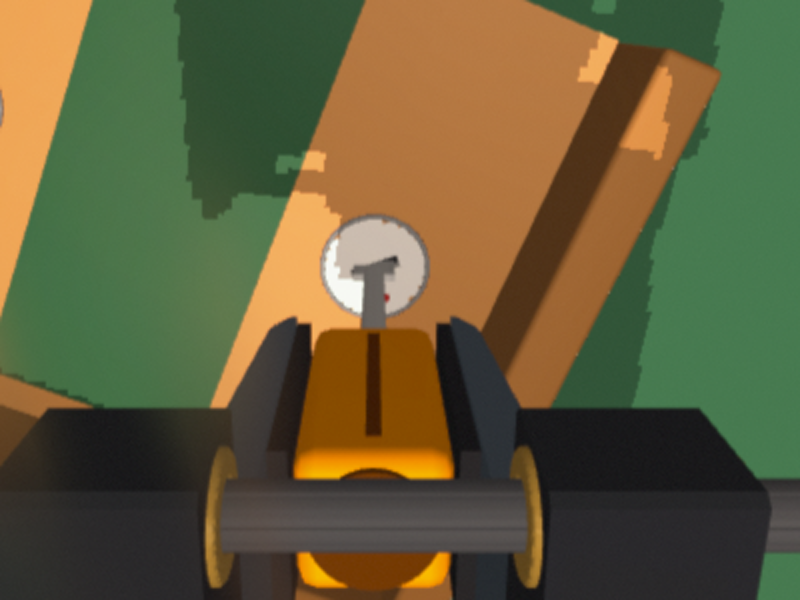

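Run:
```python
from h import *
f=grab('wrist');g=cv2.GaussianBlur(f['frame'],(3,3),0).astype(int).sum(2)
a=np.radians(-14.3);n=np.array([np.sin(a),-np.cos(a)]);C=np.array([553.2,18.8])
for v in range(145,240,10):
    r=g[v,370:470];dr=np.diff(r);i=370+dr[:60].argmin();j=i+3+dr[i-370+3:i-370+40].argmax()
    A=ray(f,i+.5,v,25);B=ray(f,j+.5,v,70)
    print(v,i,j,'base',((A[:2]-C)@n).round(2),'face',((B[:2]-C)@n).round(2))
```

```text
145 427 452 base 44.13 face 43.94
155 422 447 base 44.01 face 43.93
165 417 442 base 43.9 face 43.92
175 413 437 base 44.4 face 43.92
185 408 432 base 44.28 face 43.91
195 403 427 base 44.16 face 43.9
205 398 423 base 44.04 face 44.42
215 394 418 base 44.56 face 44.41
225 389 413 base 44.44 face 44.41
235 384 408 base 44.32 face 44.41
```

Board inner face and base edge both measure about 44 mm from the cam (expected 44), so the gap is 0 within about 0.5 mm. Torque is about 0.31 N m, which is tight. I'll back off within the slot's play and lift.

```bash
python3 -m inch '{"hand":[0,0,0,0,0,0,0,0],"travel":[[0,0,0],[0,0,0],[0,0,0],[0,0,-3],[0,0,-4],[0,0,-6],[0,0,-10],[0,0,0]],"twist":[-3,-3,-3,0,0,0,0,0]}'; python3 s.py; python3 m.py
```

```text
time_s: 16.58
ee_pos: [552.5, 18.4, 146.5]
ee_rot: [180.0, -0.1, 16.9]
force: [-0.1, -0.3, -2.1]
gripper_width: 27.7
16.575 [552.46  18.43 146.53] [ 1.7997e+02 -5.0000e-02  1.6940e+01] F [-0.1 -0.3 -2.1] M [ 0.043 -0.025  0.022] 73.8
TCP [552.2  18.4 146.1] yaw 16.95 disc [553.6  18.9] r 18.2 slot c [546.9  16.8] sz [19. 16.] ang 4.395134
tip pred [316.70162317 232.91358065] [316.69936306 231.62417078]
```

Free. Lift, turn back to yaw 82 and travel to the block.

```bash
python3 -m inch '{"hand":[0,0,0,0,0,0,0,0,0,0,0],"travel":[[0,0,-30],[0,0,-40],[0,0,-35],[0,0,-5],[0,0,0],[0,0,0],[0,0,0],[0,0,0],[0,0,0],[0,0,0],[0,0,0]],"twist":[0,0,0,-10,-10,-10,-10,-10,-10,-5,0]}'
python3 -m inch '{"hand":[0,0,0,0,0,0,0,0,0,0],"travel":[[-20,2.3,0],[-35,4.2,0],[-40,4.7,0],[-41,4.7,0],[-40,4.7,0],[-40,4.7,0],[-35,4.2,0],[-20,2.4,0],[0,0,0],[0,0,0]],"twist":[0,0,0,0,0,0,0,0,0,0]}'; python3 s.py
python3 - <<'E'
from h import *
f=grab('wrist');cv2.imwrite('pics/w8.png',cv2.resize(f['frame'][150:290,240:400],None,fx=5,fy=5,interpolation=2)[:600])
T=env.state()['ee_pos'];print(proj(f,[T[0],T[1],100]),proj(f,T-[0,0,103]))
E
```

```text
time_s: 18.0
ee_pos: [551.9, 18.5, 255.3]
ee_rot: [-179.9, 0.0, 81.9]
force: [-0.2, -0.6, -1.9]
gripper_width: 27.4
time_s: 19.25
ee_pos: [545.8, -253.3, 255.6]
ee_rot: [-180.0, -0.0, 82.0]
force: [0.2, 0.5, -1.5]
gripper_width: 28.0
19.25 [ 545.83 -253.29  255.62] [-1.7998e+02 -5.0000e-02  8.1970e+01] F [ 0.2  0.5 -1.5] M [ 0.017 -0.081 -0.051] -18.0
[315.30856192 210.99150599] [315.08332979 229.67100791]
```

View pics/w8.png

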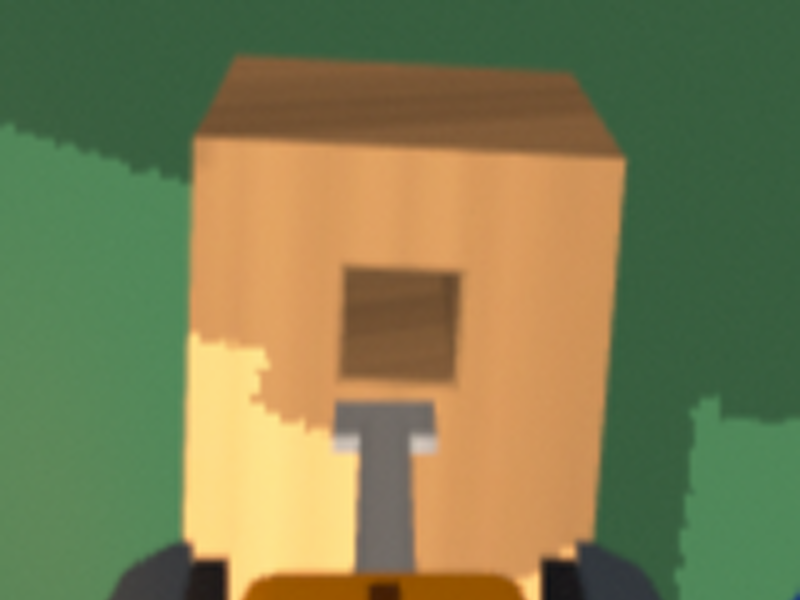

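The last picture shows the blade at crop (384,405) and the hole mouth at (343–460, 268–383). That needs about +2.6 mm along tool y, −3.2 along tool x and 2.5° of twist.

```bash
python3 -m inch '{"hand":[0,0,0,0,0,0],"travel":[[-3.2,2.6,0],[0,0,30],[0,0,20],[0,0,12],[0,0,6],[0,0,0]],"twist":[2.5,0,0,0,0,0]}'; python3 s.py
python3 - <<'E'
from h import *
f=grab('wrist');g=f['frame'][205:235].astype(int)
print((g.sum(2))[:,316:321].mean(1).round())
T=env.state()['ee_pos'];print(proj(f,[T[0],T[1],100]))
for v in(7,10,15,20): print(205+v,g[v,300:340].sum(1))
E
```

```text
time_s: 20.05
ee_pos: [548.3, -257.5, 187.9]
ee_rot: [180.0, 0.0, 79.5]
force: [0.2, 0.6, -1.1]
gripper_width: 27.9
20.05 [ 548.26 -257.5   187.87] [1.7998e+02 1.0000e-02 7.9480e+01] F [ 0.2  0.6 -1.1] M [-0.021 -0.069 -0.028] -15.7
[480. 480. 480. 480. 481. 480. 480. 480. 481. 479. 479. 480. 480. 480.
 479. 465. 406. 326. 274. 263. 249. 241. 243. 248. 267. 303. 328. 330.
 330. 328.]
[315.19667169 236.82118026]
212 [480 478 482 485 490 489 494 493 491 494 493 494 487 484 481 477 477 478
 480 482 483 489 491 492 494 494 493 491 488 482 479 475 472 469 468 468
 469 468 472 477]
215 [477 480 482 486 489 492 493 494 494 492 494 491 488 484 481 478 472 475
 479 484 485 487 487 491 493 494 493 494 488 482 479 473 471 467 472 470
 467 467 474 473]
220 [473 465 465 470 470 476 477 479 479 478 478 478 473 467 465 463 459 461
 467 466 470 474 477 477 479 483 481 478 474 468 464 462 468 469 470 471
 468 469 473 474]
225 [448 386 278 236 250 268 269 268 266 272 269 265 262 266 263 258 256 250
 246 249 245 245 245 241 240 243 245 243 223 248 308 398 447 467 469 468
 469 469 473 474]
```

```bash
python3 -m inch '{"hand":[0,0,0,0,0,0],"travel":[[0.6,-0.4,20],[0,0,25],[0,0,18],[0,0,7],[0,0,0],[0,0,0]],"twist":[0,0,0,0,0,0]}'; python3 s.py; python3 -m inch '{"hand":[0,0,0,0],"travel":[[0,0,2],[0,0,2],[0,0,0],[0,0,0]],"twist":[0,0,0,0]}';python3 s.py
```

```text
time_s: 20.85
ee_pos: [548.5, -257.4, 118.8]
ee_rot: [179.9, 0.0, 79.5]
force: [-0.8, -0.2, -1.7]
gripper_width: 27.9
20.85 [ 548.5  -257.43  118.79] [1.7988e+02 4.0000e-02 7.9450e+01] F [-0.8 -0.2 -1.7] M [-0.045 -0.02   0.024] -15.7
time_s: 21.35
ee_pos: [547.8, -257.1, 113.7]
ee_rot: [180.0, 0.0, 79.5]
force: [-0.4, -0.6, -0.9]
gripper_width: 28.1
21.35 [ 547.78 -257.08  113.66] [1.800e+02 1.000e-02 7.945e+01] F [-0.4 -0.6 -0.9] M [-0.005 -0.104  0.014] -15.7
```

```bash
python3 -m inch '{"hand":[0,0,0],"travel":[[0,0,1.2],[0,0,0],[0,0,0]],"twist":[0,0,0]}'; python3 s.py; python3 -m inch '{"hand":[0,0,0],"travel":[[0,0,1],[0,0,0],[0,0,0]],"twist":[0,0,0]}';python3 s.py
```

```text
time_s: 21.72
ee_pos: [547.8, -257.1, 112.5]
ee_rot: [180.0, 0.0, 79.5]
force: [-0.0, 0.3, -1.9]
gripper_width: 27.7
21.725 [ 547.79 -257.1   112.46] [180.     0.    79.45] F [-0.   0.3 -1.9] M [ 0.005 -0.092 -0.007] -15.7
time_s: 22.1
ee_pos: [547.9, -257.1, 111.9]
ee_rot: [180.0, 0.0, 79.5]
force: [-0.6, 0.7, 1.6]
gripper_width: 27.6
22.1 [ 547.9  -257.15  111.86] [1.7997e+02 1.0000e-02 7.9450e+01] F [-0.6  0.7  1.6] M [0.063 0.13  0.045] -15.7
```

Contact at 111.9, against 111.6 predicted for fully seated. Release and rise.

```bash
python3 -m inch '{"hand":[0.4,1,1,1,1,1,1,1],"travel":[[0,0,0],[0,0,0],[0,0,0],[0,0,0],[0,0,0],[0,0,0],[0,0,0],[0,0,0]],"twist":[0,0,0,0,0,0,0,0]}'; python3 -m inch '{"hand":[1,1,1,1,1,1,1,1],"travel":[[0,0,-10],[0,0,-25],[0,0,-35],[0,0,-40],[0,0,-40],[0,0,0],[0,0,0],[0,0,0]],"twist":[0,0,0,0,0,0,0,0]}'; python3 s.py
python3 - <<'E'
from h import *
f=grab('wrist','w9.png');h=cv2.cvtColor(f['frame'],cv2.COLOR_BGR2HSV)
m=((h[...,0]>8)&(h[...,0]<24)&(h[...,1]>215)).astype(np.uint8); m[:180]=0;m[262:]=0;m[:,:285]=0;m[:,350:]=0
v,u=np.nonzero(m);print('handle',u.min(),u.max(),v.min(),v.max(),'pred top',proj(f,[547.9,-256.5,162]),'front edge',ray(f,np.median(u),v.max(),162))
T=grab('top');hT=cv2.cvtColor(T['frame'],cv2.COLOR_BGR2HSV)
x=hT[232:255,362:385];m=(x[...,0]>8)&(x[...,0]<22)&(x[...,1]>200)&(x[...,2]>120);v,u=np.nonzero(m);print('top amber',len(u),u.mean()+362,v.mean()+232)
O=cv2.imread('pics/top0.png');d=cv2.absdiff(O,T['frame']).max(2)>45
n,l,st,c=cv2.connectedComponentsWithStats(d.astype(np.uint8));print([(st[i].tolist()) for i in range(1,n) if st[i,4]>12])
E
```

```text
time_s: 23.1
ee_pos: [547.8, -257.1, 111.5]
ee_rot: [180.0, 0.0, 79.5]
force: [0.2, 0.1, 0.4]
gripper_width: 90.9
time_s: 24.1
ee_pos: [547.1, -256.8, 260.0]
ee_rot: [-179.8, -0.0, 79.5]
force: [-1.5, -0.3, -0.9]
gripper_width: 91.1
24.1 [ 547.11 -256.76  260.02] [-1.7984e+02 -4.0000e-02  7.9450e+01] F [-1.5 -0.3 -0.9] M [-0.083 -0.122 -0.034] -15.7
handle 299 337 198 251 pred top [316.4045881  231.56924806] front edge [ 546.37836998 -270.75291668  162.        ]
top amber 0 nan nan
[[231, 172, 193, 234, 13655], [376, 212, 17, 9, 66], [287, 274, 10, 21, 80], [333, 339, 236, 141, 12031], [509, 340, 23, 10, 42], [334, 363, 43, 52, 1191], [487, 370, 8, 16, 52], [514, 370, 5, 10, 24], [444, 372, 16, 9, 40], [469, 377, 16, 29, 52], [383, 383, 52, 21, 116], [498, 384, 9, 7, 44], [502, 389, 40, 20, 197], [265, 396, 7, 14, 49], [275, 396, 10, 8, 47], [315, 412, 7, 4, 16], [262, 414, 6, 13, 39], [315, 419, 11, 43, 217], [250, 431, 10, 30, 219], [309, 457, 4, 10, 24], [312, 466, 5, 11, 38]]<stdin>:6: RuntimeWarning: Mean of empty slice.
  ret = ret.dtype.type(ret / rcount)
```

```bash
python3 -c "
from workcell import env
print(env.job_done())"
```

```text
the job is handed in; nothing more can be done
None
```

The end board is drawn up tight, the amber screwdriver is back in its hole in the block, and the job is handed in at about 24 s of the 67 s allowed.

- **Tightening:** I turned the cam clockwise and stopped at about 0.31 N m (individual readings 0.27 to 0.36). That is past the 0.28 that counts as tight and short of the 0.4 limit.
- **Gap:** With the driver still in the slot, the board's inner face and the tray's edge both measured about 44 mm from the cam. So the gap is 0 within about 0.5 mm. I did not measure it again after taking the driver out.
- **Screwdriver:** It touched down at the height expected for fully seated. After release, the wrist camera showed its handle upright and within about 1–2 mm of where it started.
- **Grip slip:** The driver seems to have been gripped about 2.5 mm higher on its handle than planned, because the fingers were still closing when the lift began. I allowed for this when setting it down.
- **Checks that failed:** The overhead camera check of the driver found nothing, probably because the arm was in the way. The before-and-after overhead comparison was also swamped by the arm and its shadow, so I have no separate confirmation that the other items stayed put. I felt no unexpected contact with any of them.

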